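Kit out two repair jobs at the electronics bench

TASK

Make up two kits from the parts on the bench: in the white tray the transformer, in the middle compartment, with the heat sink and the blue capacitor in the compartments on either side of it; in the yellow tray the relay and the red capacitor, one to a compartment, either way round. Set each part down, not dropped, upright and flat on the floor of its compartment, and leave the black capacitor and the solder reel where they are.

Things in the scene. Friction and masses are not known exactly. Their poses are not given: they have to be found in the camera images.
- transformer_center (a point): Small iron-cored transformer with a copper winding: block 44 mm (x) by 36 mm (y) by 46 mm tall, about 0.3 kg. Origin at its centre, half-way up (23 mm above its underside); z is up as it stands. Grip it across y.
- heatsink_center (a point): Bright aluminium heat sink with five upright fins that run along x: 42 mm (x) by 36 mm (y) by 46 mm tall. Origin at its centre, half-way up (23 mm above its underside); z is up as it stands. Grip it across y, on the outer fins.
- relay_center (a point): Relay: clear box on a black foot, with a copper coil inside: 36 mm (x) by 30 mm (y) by 46 mm tall. Origin at its centre, half-way up (23 mm above its underside); z is up as it stands.
- cap_blue_center (a point): Capacitor with a blue sleeve that laps over the rim round a bright metal top: upright cylinder, 30 mm in diameter, 46 mm tall. Origin at its centre, half-way up (23 mm above its underside); z is up as it stands. 
- cap_red_center (a point): Capacitor with a red sleeve that laps over the rim round a bright metal top: upright cylinder, 30 mm in diameter, 46 mm tall. Origin at its centre, half-way up (23 mm above its underside); z is up as it stands. 
- cap_black_center (a point): Capacitor with a black sleeve that laps over the rim round a bright metal top: upright cylinder, 30 mm in diameter, 46 mm tall. Origin at its centre, half-way up (23 mm above its underside); z is up as it stands. Not wanted; stays where it is.
- reel_center (a point): Small reel of solder with orange flanges, lying flat: 48 mm in diameter, 28 mm tall. Origin at its centre, half-way up. Not wanted; stays where it is.
- white_tray: White open kit tray with three compartments in a row, fixed to the bench: 196 mm (x) by 80 mm (y) by 13 mm tall. Origin at the centre of its underside, on the bench; x runs along the row, y across it, z up. Each compartment is 60 mm along x by 72 mm along y inside; the floor's top is 3 mm and the rims of all walls 13 mm above the bench; walls 4 mm thick; compartment centres at x = -64, 0 and +64 mm.
- yellow_tray: Yellow open kit tray with two compartments in a row, fixed to the bench: 132 mm (x) by 80 mm (y) by 13 mm tall. Origin at the centre of its underside, on the bench; x runs along the row, y across it, z up. Each compartment is 60 mm along x by 72 mm along y inside; the floor's top is 3 mm and the rims of all walls 13 mm above the bench; walls 4 mm thick; compartment centres at x = -32 and +32 mm.
Mind the look-alikes: they are no part of the job. Of the things that look like the part that bears cap_red_center, the smaller one is meant. What is shaped like the part that bears transformer_center but turquoise is not meant.

How it is judged (in metres and radians):
At the end, for the whole second after the job is handed in: All five parts in the compartments named (outer ones, and yellow ones, either way round): centre within 18 mm of the compartment's along the row and 24 mm across, 22 to 30 mm above the tray's underside, upright within 0.1 rad, at rest. Black capacitor and reel within 25 mm of their starts (x of transformer_center in the frame of white_tray between -0.018 and 0.018 m and ((x of heatsink_center in the frame of white_tray between 0.046 and 0.082 m and x of cap_blue_center in the frame of white_tray between -0.082 and -0.046 m) or (x of heatsink_center in the frame of white_tray between -0.082 and -0.046 m and x of cap_blue_center in the frame of white_tray between 0.046 and 0.082 m)) and ((x of relay_center in the frame of yellow_tray between 0.014 and 0.05 m and x of cap_red_center in the frame of yellow_tray between -0.05 and -0.014 m) or (x of relay_center in the frame of yellow_tray between -0.05 and -0.014 m and x of cap_red_center in the frame of yellow_tray between 0.014 and 0.05 m)) and y of transformer_center in the frame of white_tray between -0.024 and 0.024 m and z of transformer_center in the frame of white_tray between 0.022 and 0.03 m and angle between each of transformer_center, heatsink_center, cap_blue_center, relay_center, cap_red_center's own z axis and vertical below 0.1 rad and linear speed of each of transformer, heatsink, cap_blue, relay, cap_red below 0.02 m/s and angular speed of each of transformer, heatsink, cap_blue, relay, cap_red below 0.2 rad/s and y of heatsink_center in the frame of white_tray between -0.024 and 0.024 m and z of heatsink_center in the frame of white_tray between 0.022 and 0.03 m and y of cap_blue_center in the frame of white_tray between -0.024 and 0.024 m and z of cap_blue_center in the frame of white_tray between 0.022 and 0.03 m and y of relay_center in the frame of yellow_tray between -0.024 and 0.024 m and z of relay_center in the frame of yellow_tray between 0.022 and 0.03 m and y of cap_red_center in the frame of yellow_tray between -0.024 and 0.024 m and z of cap_red_center in the frame of yellow_tray between 0.022 and 0.03 m and distance of each of cap_black_center, reel_center from where it was at the start of the episode below 0.025 m); the robot touches nothing.
It fails at once if a kit part falls freely more than about 3 cm ((linear speed of transformer above 0.8 m/s and contact force between transformer and anything else below 0.01 N) or (linear speed of heatsink above 0.8 m/s and contact force between heatsink and anything else below 0.01 N) or (linear speed of relay above 0.8 m/s and contact force between relay and anything else below 0.01 N) or (linear speed of cap_blue above 0.8 m/s and contact force between cap_blue and anything else below 0.01 N) or (linear speed of cap_red above 0.8 m/s and contact force between cap_red and anything else below 0.01 N)).
It fails at once if the black capacitor or the solder reel is displaced by more than 25 mm (distance of any of cap_black_center, reel_center from where it was at the start of the episode above 0.025 m).
It also fails if it takes over 112 s, if anything falls off the work surface, if the arm or the gripper's body presses on something with over 40 N, if the wrist force passes 120 N, or if a joint passes its speed limit or range.

ROBOT

A 7-joint arm with a two-finger parallel gripper is mounted at the origin on the work surface. World frame = base frame: x ahead of the robot, y to its left, z up, the work surface at z = 0. Lengths are in mm, angles in rad, forces in N, time in s.
With the tool pointing down it reaches from about 350 to 900 mm from the base axis. Payload 7.2 kg.
Tool frame: the origin (TCP) lies at the very end of the fingers, on their centre line; the grasp point (between the pads) lies 19 mm behind it; z points along the fingers, y is the direction in which the jaws open and shut (so a half turn about z gives the same grasp; the last joint's range is limited). The gripper opens to 88 mm and grips with 3 to 60 N. Pads are 20 mm wide; open, the fingers measure 115 mm over their backs; the gripper's body (75 mm by 178 mm) begins 61 mm behind the grasp point.
Start: joints at [-1.303, 0.411, -0.013, 1.596, 0.006, 1.134, -0.082], TCP at [205.963, 590.093, 195.253] pointing down, gripper open.
Joint ranges: [-2.95, 2.95], [-0.29, 1.99], [-1.47, 1.44], [0.14, 2.54], [-1.03, 4.17], [0.13, 1.85], [-2.86, 2.86]. Speed limits (rad/s): [2.39, 2.39, 3.01, 3.01, 3.14, 3.14, 3.14].

INTERFACE

Orientations are given as a unit quaternion [w, x, y, z].
In Python, from workcell import * gives the robot as it stands.
- The arm moves only by the shell command python3 -m pendant 'ROWS' [FORCE]. ROWS is JSON, a list of rows, each a list of 7 numbers: the turn, a rotation vector about the tool's x, y, z in rad, then the shift along the tool's x, y, z in mm, then the opening, from 0 (shut) to 1 (fully open). A call has exactly 8 rows; each row is the pose to reach, as a shift and turn from the pose commanded when the call began, along the tool's axes at that moment; what a row does not reach only later rows make up. A row lasts 1/10 s, in which the tool goes at most 50 mm and 8.59 degrees, less where a joint would pass 70% of its speed; a pose out of reach is approached as far as the arm can. A call with a gripper value outside its range is refused whole. The fingers move at their own pace and stop on an object; FORCE is the grip in N (left out, the last holds). Time passes only in rows, so rows that repeat a pose let the fingers close, or fill a call up. It gives the time, the measured TCP pose, the force and the opening at its end, in the units of the state.
- observe(): the state, without advancing time (a new reading comes with each control period).
- read_camera(name): name is "scene" or "top" or "wrist"; returns a dict with "img" (384x512x3 uint8, red, green, blue), "camera_matrix" (3x3 intrinsics, pixels), "extrinsics" (4x4, takes a point from camera to world coordinates); the wrist camera has in their place "tool_from_camera" (4x4, takes a point from camera to tool coordinates, whose origin is the TCP and whose axes are the flange's). Camera axes: x right, y up, looking along -z (the intrinsics and any distortion apply to the point x, -y, -z); pixel columns grow to the right and rows downward; lengths in mm; the calibration is good to about 2 mm. A picture is of the moment at which its call begins: read the wrist's pose just before it. There is no depth.
- finish_job(): hands the job in, once; it reports no verdict.
The state is a dict: "time": time; "joints": joint angles; "qd": joint speeds; "joint_efforts": joint torques, N m; "eef_pos": TCP position; "tool_rot": TCP orientation; "contact_force": force on the tool from outside, world axes, zero at the start; "wrist_torque": the same for the moment, N m; "gripper_width": opening from 0.0 (shut) to 1.0 (fully open).
Only numpy, scipy, OpenCV 4.12 (cv2) and the standard library are available. Lean on these libraries where they do the work, as an engineer would, in place of code of your own. Each camera call takes 0.05 s, during which the arm holds its last target. There are 200 camera calls.

## Working session

There is one attempt and no reset: what is moved stays moved. The work goes in short steps, Python scripts to look and compute and a shell command to move; the robot and the scene stay as the last step left them, time stands still between calls to the robot, and variables do not carry over. Pictures are saved under pics/ and viewed, on a budget of 14 in all, crops included, one or two more only if the job needs it, and the job is handed in when it is done.

```bash
mkdir -p pics; ls
cat > h.py <<'E'
from workcell import *
import numpy as np, cv2
from scipy.spatial.transform import Rotation as R
def cam(name):
    s=observe(); c=read_camera(name); K=np.array(c["camera_matrix"],float)
    if "extrinsics" in c: T=np.array(c["extrinsics"],float)
    else:
        q=s["tool_rot"]; W=np.eye(4); W[:3,:3]=R.from_quat([q[1],q[2],q[3],q[0]]).as_matrix(); W[:3,3]=s["eef_pos"]
        T=W@np.array(c["tool_from_camera"],float)
    return c,K,T
def ray(K,T,u,v,z):
    d=np.linalg.inv(K)@[u,v,1]; d=T[:3,:3]@[d[0],-d[1],-d[2]]; o=T[:3,3]
    return o+d*(z-o[2])/d[2]
def save(n,img): cv2.imwrite("pics/"+n,img[:,:,::-1])
E
python3 - <<'E'
from h import *
s=observe(); print(s)
for n in("scene","top"):
    c,K,T=cam(n); save(n+"0.png",cv2.resize(c["img"],(800,600),interpolation=cv2.INTER_CUBIC)); print(n,[k for k in c],K.tolist(),T.round(3).tolist()); np.savez(n+"0.npz",img=c["img"],K=K,T=T)
E
```

```text
pics
{'time': 0.0, 'joints': array([-1.30321888,  0.41190177, -0.0127407 ,  1.59703255,  0.0056262 ,
        1.13429426, -0.08221129]), 'qd': array([ 0.00219752, -0.00157425, -0.00010905, -0.00060778,  0.0001122 ,
        0.00059539,  0.00044599]), 'joint_efforts': array([-6.07857964e-05, -5.87947011e+01,  6.41789809e-01, -2.91073537e+01,
       -5.37397410e-02,  1.80591387e-02,  1.58232174e-04]), 'eef_pos': array([205.79468969, 589.56928608, 194.41250849]), 'tool_rot': array([-7.13364564e-05,  1.67076098e-01,  9.85943679e-01, -7.96848370e-04]), 'contact_force': array([-1.20468217, -0.2965134 , -0.46150316]), 'wrist_torque': array([-0.01195433, -0.05109406,  0.01380688]), 'gripper_width': 0.9965528873357825}
scene ['img', 'camera_matrix', 'extrinsics'] [[348.73185160275114, 0.0, 257.3694611136856], [0.0, 348.73185160275114, 191.35692222201675], [0.0, 0.0, 1.0]] [[-0.108, -0.704, 0.701, 1049.93], [0.994, -0.082, 0.071, 50.048], [0.007, 0.705, 0.709, 633.861], [0.0, 0.0, 0.0, 1.0]]
top ['img', 'camera_matrix', 'extrinsics'] [[445.6011872626525, 0.0, 256.55913971740006], [0.0, 445.6011872626525, 188.88602115802863], [0.0, 0.0, 1.0]] [[-0.026, 0.998, -0.051, 427.972], [-0.999, -0.027, -0.029, -32.411], [-0.03, 0.05, 0.998, 1149.607], [0.0, 0.0, 0.0, 1.0]]
```

View pics/top0.png

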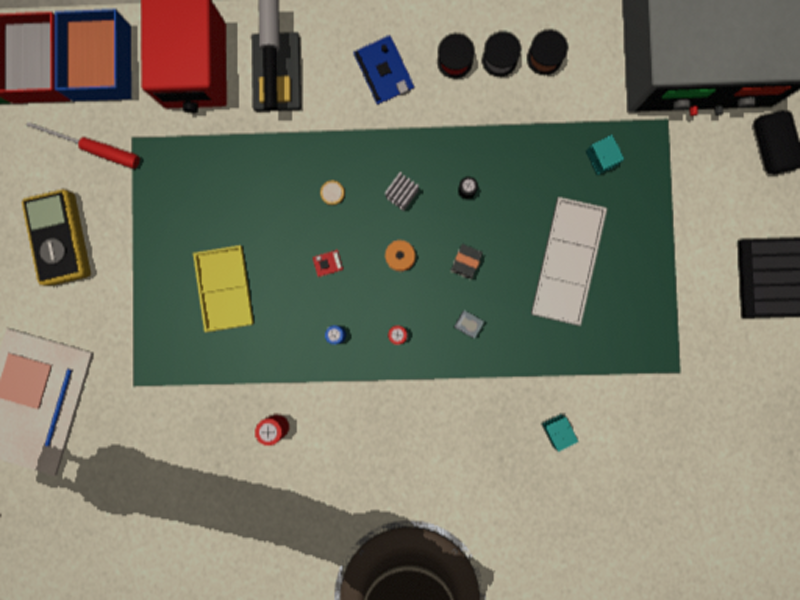

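View pics/scene0.png

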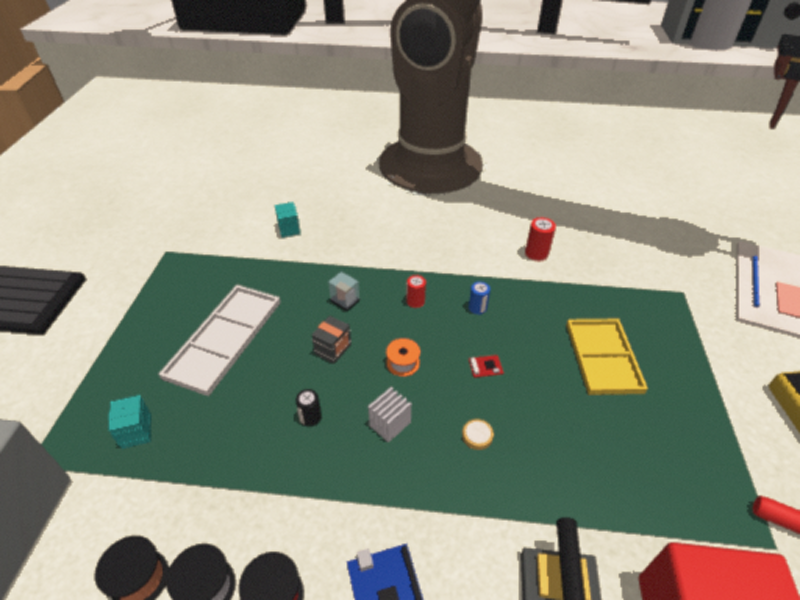

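The top view (800x600) shows:
- Trays: yellow (223,288), white (569,261).
- Parts: transformer (467,262), heat sink (402,190), relay (470,324), blue cap (335,334).
- Red candidates: small cap (398,334) and a big one off the mat at (268,431). The smaller one on the mat is the one meant.
- Not wanted: black cap (468,187), reel (400,255). The turquoise blocks at (605,155) and (560,432) are decoys.

Next I measure from this view.

```bash
cat >> h.py <<'E'
def blobs(img,lo=60,hi=9000):
    hsv=cv2.cvtColor(img,cv2.COLOR_RGB2HSV)
    green=cv2.inRange(hsv,(65,60,20),(88,255,120))
    return green
E
python3 - <<'E'
from h import *
d=np.load("top0.npz"); img,K,T=d["img"],d["K"],d["T"]
g=blobs(img); k=np.ones((5,5),np.uint8)
mat=cv2.morphologyEx(g,cv2.MORPH_CLOSE,np.ones((3,3),np.uint8))
cs,_=cv2.findContours(mat,cv2.RETR_EXTERNAL,2); c=max(cs,key=cv2.contourArea)
hull=np.zeros_like(g); cv2.fillPoly(hull,[cv2.convexHull(c)],255); hull=cv2.erode(hull,k)
fg=cv2.bitwise_and(hull,255-g)
cs,_=cv2.findContours(fg,cv2.RETR_EXTERNAL,cv2.CHAIN_APPROX_NONE)
for c in cs:
    if cv2.contourArea(c)<40: continue
    (u,v),_,_=cv2.minAreaRect(c); h=13 if cv2.contourArea(c)>1000 else 46
    P=np.array([ray(K,T,*p[0],h)[:2] for p in c],np.float32)
    r=cv2.minAreaRect(P); m=cv2.mean(img,cv2.drawContours(np.zeros_like(g),[c],-1,255,-1))[:3]
    print((round(u*1.5625),round(v*1.5625)),"h",h,np.round(r[0],1),np.round(r[1],1),round(r[2],1),np.round(m))
big=cv2.resize(img[100:225,110:420],(800,322),interpolation=cv2.INTER_CUBIC); save("crop.png",big)
s=observe(); q=s["tool_rot"]; print(R.from_quat([q[1],q[2],q[3],q[0]]).as_matrix().round(3))
c=read_camera("wrist"); print(np.array(c["tool_from_camera"]).round(3).tolist(),c["camera_matrix"])
E
```

```text
(398, 334) h 46 [422.4   6.3] [32.2 29.7] 88.5 [150.  95.  89.]
(335, 334) h 46 [425.  105.6] [32.4 29.7] 88.5 [ 88. 105. 135.]
(469, 324) h 46 [ 436.  -106.2] [39.2 33. ] 57.5 [114. 118. 114.]
(327, 263) h 46 [539.5 115.9] [37.9 46.3] 14.3 [130.  72.  66.]
(466, 261) h 46 [ 535.5 -105.3] [41.4 49.4] 66.3 [89. 74. 61.]
(222, 288) h 13 [506.3 294.7] [137.1  86.5] 7.7 [166. 156.  64.]
(400, 255) h 46 [547.8  -0.6] [49.8 52.5] 88.5 [152. 101.  54.]
(569, 260) h 13 [ 535.6 -274.1] [ 84.8 200.7] 75.2 [172. 165. 154.]
(331, 192) h 46 [652.9 107. ] [40.4 40.5] 88.2 [158. 142. 112.]
(468, 187) h 46 [ 654.7 -112. ] [27.4 32.7] 88.2 [78. 74. 73.]
(401, 190) h 46 [652.  -5.] [43.8 50.6] 51.8 [101.  98.  95.]
(607, 151) h 46 [ 705.  -333.7] [41.8 33.3] 23.8 [ 41. 125. 116.]
[[-0.944  0.329 -0.   ]
 [ 0.329  0.944 -0.001]
 [-0.    -0.001 -1.   ]]
[[0.0, 0.969, 0.249, 67.44], [1.0, -0.001, 0.0, -0.28], [0.0, 0.249, -0.969, -190.438], [0.0, 0.0, 0.0, 1.0]] [[330.3972806    0.         257.12000671]
 [  0.         330.3972806  196.35588181]
 [  0.           0.           1.        ]]
```

Run:
```python
from h import *
d=np.load("top0.npz")["img"]
a=cv2.resize(d[185:305,145:320],(800,549),interpolation=cv2.INTER_CUBIC); save("red.png",a)
```

```text
(no output)
```

View pics/red.png

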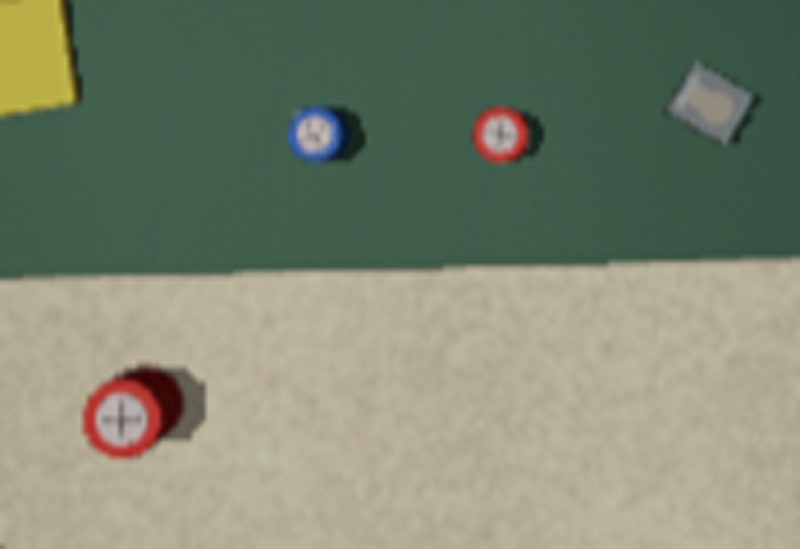

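View pics/crop.png

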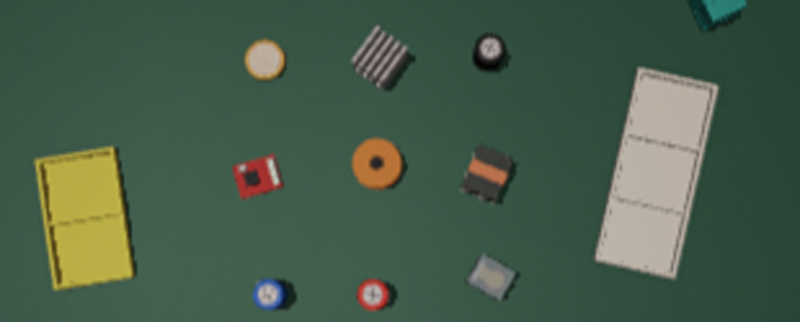

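The red look-alike check holds: the red cap at crop (500,133) is clearly smaller than the off-mat one at (122,418), so I take the one on the mat. The fins run parallel to the upper-left/lower-right edge. I start with the blue cap.

```bash
cat > go.py <<'E'
import sys
from h import *
s=observe(); q=s["tool_rot"]; M=R.from_quat([q[1],q[2],q[3],q[0]]).as_matrix()
a=[float(x) for x in sys.argv[1:]]
psi=np.degrees(np.arctan2(M[1,1],M[0,1])); 
d=(a[3]-psi+90)%180-90 if len(a)>3 else 0
print("t",round(s["time"],2),"eef",s["eef_pos"].round(1),"jaw",round(psi,1),"tilt",np.round([M[0,2],M[1,2]],4),"q7",s["joints"][6].round(2),"w",round(s["gripper_width"],3))
print("shift",(M.T@(np.array(a[:3])-s["eef_pos"])).round(1),"turnz",round(-np.radians(d),3), "alt",round(-np.radians(d-np.sign(d)*180),3))
E
python3 go.py 425 105.6 150 75.2
```

```text
t 0.15 eef [205.8 589.7 194.6] jaw 70.8 tilt [-0.0003 -0.0012] q7 -0.08 w 1.003
shift [-366.4 -384.8   45.1] turnz -0.077 alt 3.064
```

```bash
python3 -m pendant '[[0,0,-0.077,-220,-231,27,1],[0,0,-0.077,-220,-231,27,1],[0,0,-0.077,-220,-231,27,1],[0,0,-0.077,-220,-231,27,1],[0,0,-0.077,-220,-231,27,1],[0,0,-0.077,-220,-231,27,1],[0,0,-0.077,-220,-231,27,1],[0,0,-0.077,-220,-231,27,1]]' 20; python3 go.py 425 105.6 150 75.2
```

```text
time: 0.95
eef_pos: [338.8, 296.3, 168.1]
tool_rot: [0.0, 0.132, 0.991, -0.0]
contact_force: [0.1, 0.0, 0.0]
gripper_width: 0.996
t 0.95 eef [338.8 296.3 168.1] jaw 74.9 tilt [ 0.     -0.0009] q7 0.5 w 0.996
shift [-133.  -161.5   18.3] turnz -0.006 alt 3.136
```

```bash
python3 -m pendant '[[0,0,0,-133,-162,18,1],[0,0,0,-133,-162,18,1],[0,0,0,-133,-162,18,1],[0,0,0,-133,-162,18,1],[0,0,0,-133,-162,18,1],[0,0,0,-133,-162,18,1],[0,0,0,-133,-162,18,1],[0,0,0,-133,-162,18,1]]'
cat > wm.py <<'E'
import sys
from h import *
n=sys.argv[1]; h=float(sys.argv[2]) if len(sys.argv)>2 else 46
c,K,T=cam("wrist"); img=c["img"]; save(n+".png",cv2.resize(img,(640,480))); np.savez(n+".npz",img=img,K=K,T=T)
hsv=cv2.cvtColor(img,cv2.COLOR_RGB2HSV)
g=cv2.inRange(hsv,(65,60,5),(90,255,130)); fg=cv2.morphologyEx(255-g,cv2.MORPH_OPEN,np.ones((3,3),np.uint8))
for c in cv2.findContours(fg,cv2.RETR_EXTERNAL,cv2.CHAIN_APPROX_NONE)[0]:
    if cv2.contourArea(c)<250: continue
    P=np.array([ray(K,T,*p[0],h)[:2] for p in c],np.float32); r=cv2.minAreaRect(P); (u,v),_,_=cv2.minAreaRect(c)
    m=cv2.mean(img,cv2.drawContours(np.zeros_like(g),[c],-1,255,-1))[:3]
    print("px640",round(u*1.25),round(v*1.25),"ctr",np.round(r[0],1),"size",np.round(r[1],1),"ang",round(r[2],1),"rgb",np.round(m))
E
python3 wm.py w1; python3 go.py 425 105.6 150 75.2
```

```text
time: 1.75
eef_pos: [424.1, 111.0, 150.3]
tool_rot: [-0.0, 0.127, 0.992, 0.0]
contact_force: [-0.1, -0.5, -1.8]
gripper_width: 1.001
px640 319 234 ctr [423.7 108.8] size [29.4 36.6] ang 75.4 rgb [ 81.  99. 131.]
px640 319 326 ctr [506.7  87.3] size [550.3 259.7] ang 75.4 rgb [75. 71. 53.]
px640 319 108 ctr [311.5 121.6] size [451.4 134.4] ang 83.2 rgb [192. 187. 170.]
t 1.8 eef [424.2 110.8 150.3] jaw 75.4 tilt [-0.0001  0.0004] q7 1.0 w 1.004
shift [-2.1 -4.8  0.3] turnz 0.003 alt -3.139
```

View pics/w1.png

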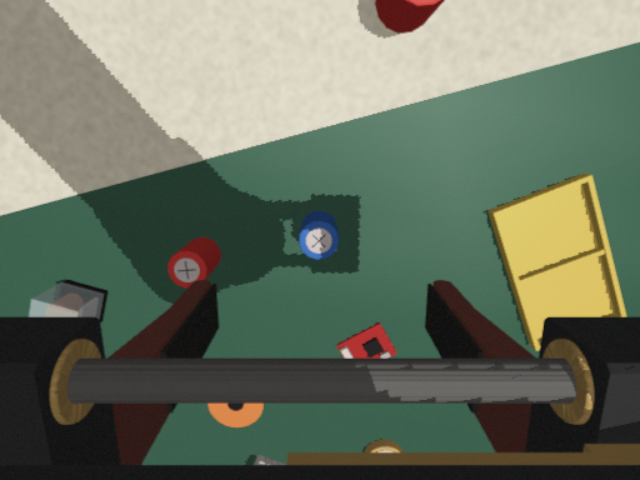

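Blue cap top sits at (319,240) in the wrist view, red cap top at (187,269), and the relay at (65,300).

```bash
cat > px.py <<'E'
import sys
from h import *
d=np.load(sys.argv[1]+".npz"); s=float(sys.argv[2]); h=float(sys.argv[3])
for p in sys.argv[4:]:
    u,v=map(float,p.split(",")); print(p,ray(d["K"],d["T"],u/s,v/s,h).round(1))
E
python3 px.py w1 1.25 46 319,240 187,269; python3 px.py top0 1.5625 46 335,334 398,334
python3 px.py w1 1.25 13 490,212 592,177; python3 px.py top0 1.5625 13 254,325 207,331; python3 go.py 425 106.5 17 75.2
```

```text
319,240 [427.6 108.   46. ]
187,269 [424.2   6.8  46. ]
335,334 [425.6 105.8  46. ]
398,334 [423.    5.7  46. ]
490,212 [447.5 244.4  13. ]
592,177 [440.1 326.2  13. ]
254,325 [443.7 243.   13. ]
207,331 [435.9 321.   13. ]
t 1.8 eef [424.2 110.8 150.3] jaw 75.4 tilt [-0.0001  0.0004] q7 1.0 w 1.004
shift [ -1.9  -4.  133.3] turnz 0.003 alt -3.139
```

```bash
python3 -m pendant '[[0,0,0,-2,-4,50,1],[0,0,0,-2,-4,95,1],[0,0,0,-2,-4,125,1],[0,0,0,-2,-4,133,1],[0,0,0,-2,-4,133,1],[0,0,0,-2,-4,133,0],[0,0,0,-2,-4,133,0],[0,0,0,-2,-4,133,0]]' 25
python3 -m pendant '[[0,0,0,0,0,0,0],[0,0,0,0,0,0,0],[0,0,0,0,0,0,0],[0,0,0,0,0,0,0],[0,0,0,0,0,-20,0],[0,0,0,0,0,-50,0],[0,0,0,0,0,-85,0],[0,0,0,0,0,-85,0]]'; python3 go.py 473.7 -257.8 100 75.2
```

```text
time: 2.6
eef_pos: [426.5, 105.0, 18.5]
tool_rot: [0.001, 0.129, 0.992, 0.001]
contact_force: [-0.5, -0.4, -0.6]
gripper_width: 0.764
time: 3.4
eef_pos: [428.1, 105.2, 105.7]
tool_rot: [0.003, 0.129, 0.992, 0.002]
contact_force: [0.6, 0.4, -0.1]
gripper_width: 0.037
t 3.4 eef [428.1 105.2 105.7] jaw 75.2 tilt [0.0058 0.0027] q7 1.05 w 0.037
shift [-137.1 -339.2    5. ] turnz -0.001 alt 3.141
```

The width says the jaws closed on nothing, so I look.

```bash
python3 wm.py w2
```

```text
px640 180 273 ctr [420.6  14.3] size [30.5 47.5] ang 24.9 rgb [111.  52.  50.]
px640 325 241 ctr [423.5 108.6] size [29.7 37. ] ang 74.5 rgb [ 89. 108. 140.]
px640 319 324 ctr [487.6  89. ] size [468.8 224.9] ang 75.0 rgb [76. 71. 52.]
px640 319 104 ctr [309.5 117. ] size [383.1 106.5] ang 86.9 rgb [197. 191. 175.]
```

View pics/w2.png

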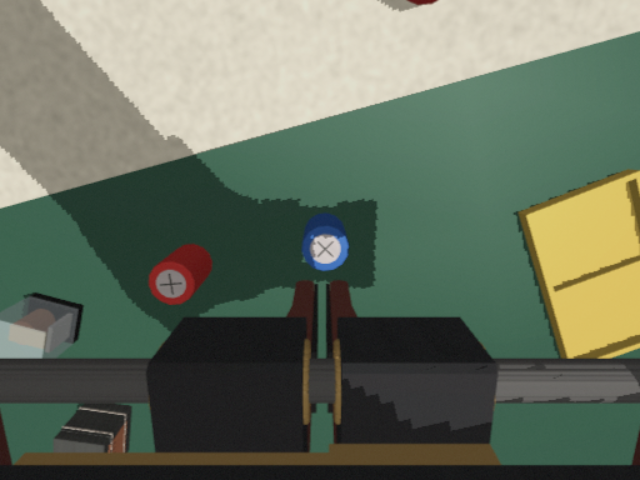

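Cap still stands upright at (325,248). The fingers were too slow and had not closed before the lift, at about 0.09 of opening per row. I will pre-open to about 0.6 and wait longer.

```bash
python3 px.py w2 1.25 46 325,248 171,283;python3 go.py 427 107 17 75.2
```

```text
325,248 [427.4 107.6  46. ]
171,283 [424.5   6.5  46. ]
t 3.45 eef [427.  105.1 103.9] jaw 75.2 tilt [0.0038 0.002 ] q7 1.05 w 0.015
shift [ 0.8  1.6 86.9] turnz -0.0 alt 3.141
```

```bash
python3 -m pendant '[[0,0,0,0,1,0,0.65],[0,0,0,1,2,10,0.65],[0,0,0,1,2,20,0.65],[0,0,0,1,2,30,0.65],[0,0,0,1,2,30,0.65],[0,0,0,1,2,30,0.65],[0,0,0,1,2,40,0.65],[0,0,0,1,2,55,0.65]]' 25
python3 -m pendant '[[0,0,0,0,0,20,0.65],[0,0,0,0,0,32,0.65],[0,0,0,0,0,32,0.65],[0,0,0,0,0,32,0],[0,0,0,0,0,32,0],[0,0,0,0,0,32,0],[0,0,0,0,0,32,0],[0,0,0,0,0,32,0]]'
python3 -m pendant '[[0,0,0,0,0,0,0],[0,0,0,0,0,0,0],[0,0,0,0,0,0,0],[0,0,0,0,0,-10,0],[0,0,0,0,0,-30,0],[0,0,0,0,0,-60,0],[0,0,0,0,0,-85,0],[0,0,0,0,0,-85,0]]'; python3 go.py 473.7 -257.8 100 75.2
```

```text
time: 4.25
eef_pos: [426.1, 107.1, 47.3]
tool_rot: [0.001, 0.129, 0.992, 0.001]
contact_force: [-1.4, 0.7, -0.2]
gripper_width: 0.646
time: 5.05
eef_pos: [425.6, 107.0, 15.7]
tool_rot: [0.001, 0.129, 0.992, 0.0]
contact_force: [0.5, 1.2, 2.5]
gripper_width: 0.315
time: 5.85
eef_pos: [426.7, 107.0, 103.2]
tool_rot: [0.002, 0.129, 0.992, 0.001]
contact_force: [0.9, 1.1, -0.3]
gripper_width: 0.317
t 5.85 eef [426.7 107.  103.2] jaw 75.2 tilt [0.0042 0.002 ] q7 1.05 w 0.317
shift [-138.9 -340.6    2.7] turnz -0.001 alt 3.141
```

```bash
python3 -m pendant '[[0,0,0,-10,-24,0,0],[0,0,0,-28,-67,0,0],[0,0,0,-46,-112,0,0],[0,0,0,-64,-158,0,0],[0,0,0,-82,-203,0,0],[0,0,0,-100,-247,0,0],[0,0,0,-116,-285,0,0],[0,0,0,-128,-313,0,0]]'
python3 go.py 474.5 -257 60 75.2
```

```text
time: 6.65
eef_pos: [467.7, -231.7, 99.6]
tool_rot: [-0.001, 0.13, 0.991, -0.0]
contact_force: [0.3, 0.4, -0.1]
gripper_width: 0.319
t 6.65 eef [ 467.7 -231.7   99.6] jaw 75.0 tilt [-0.0013 -0.0006] q7 1.88 w 0.319
shift [-13.1 -22.7  39.6] turnz -0.003 alt 3.139
```

```bash
python3 -m pendant '[[0,0,0,-7,-13,0,0],[0,0,0,-12,-21,0,0],[0,0,0,-13,-23,10,0],[0,0,0,-13,-23,20,0],[0,0,0,-13,-23,30,0],[0,0,0,-13,-23,35,0],[0,0,0,-13,-23,35,0],[0,0,0,-13,-23,35,0]]'
python3 wm.py w3 13; python3 go.py 474.5 -257 20 75.2
```

```text
time: 7.45
eef_pos: [475.5, -253.9, 65.2]
tool_rot: [-0.0, 0.129, 0.992, 0.0]
contact_force: [-0.5, 0.4, -1.4]
gripper_width: 0.32
px640 588 302 ctr [549.9 -98.9] size [73.1 59. ] ang 65.1 rgb [95. 80. 69.]
px640 319 338 ctr [ 538.5 -272.5] size [453.1 200. ] ang 75.2 rgb [77. 74. 70.]
px640 575 125 ctr [439.4 -97.3] size [64.  40.8] ang 58.6 rgb [130. 137. 132.]
px640 201 59 ctr [ 326.  -293.1] size [231.   54.8] ang 89.8 rgb [190. 185. 169.]
t 7.5 eef [ 475.6 -254.1   65.4] jaw 75.2 tilt [ 0.0003 -0.    ] q7 1.95 w 0.315
shift [ 0.4 -3.1 45.4] turnz -0.0 alt 3.141
```

View pics/w3.png

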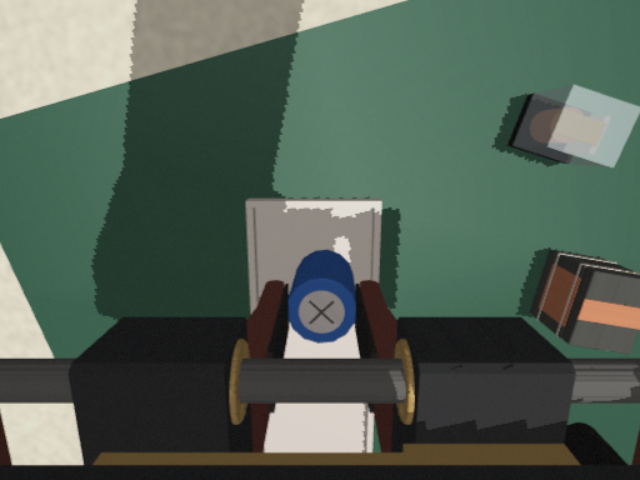

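The carried cap is over the end compartment. The tray's near rim corners are at (248,200) and (382,200).

```bash
python3 px.py w3 1.25 13 248,200 382,200 315,200
python3 - <<'E'
from h import *
d=np.load("w3.npz"); a,b=[ray(d["K"],d["T"],u/1.25,200/1.25,13)[:2] for u in(248,382)]
m=(a+b)/2; r=(b-a)/np.linalg.norm(b-a); r=np.array([r[1],-r[0]]); r*=np.sign(r[0])
print(np.linalg.norm(b-a),np.degrees(np.arctan2(r[1],r[0])),[ (m+k*r).round(1) for k in(34,98,162)])
E
```

```text
248,200 [ 432.6 -287.8   13. ]
382,200 [ 452.8 -211.3   13. ]
315,200 [ 442.7 -249.5   13. ]
79.04831156268588 -14.773969499220485 [array([ 475.6, -258.2]), array([ 537.4, -274.5]), array([ 599.3, -290.9])]
```

```bash
python3 -m pendant '[[0,0,0,0,-4,12,0],[0,0,0,0,-4,25,0],[0,0,0,0,-4,36,0],[0,0,0,0,-4,42,0],[0,0,0,0,-4,45,0],[0,0,0,0,-4,46.5,0],[0,0,0,0,-4,46.5,0],[0,0,0,0,-4,46.5,0]]'
python3 -m pendant '[[0,0,0,0,0,0,0.6],[0,0,0,0,0,0,0.6],[0,0,0,0,0,0,0.6],[0,0,0,0,0,0,0.6],[0,0,0,0,0,-10,0.6],[0,0,0,0,0,-40,0.6],[0,0,0,0,0,-90,0.6],[0,0,0,0,0,-110,0.6]]'; python3 go.py 536 -105 100 66
```

```text
time: 8.3
eef_pos: [475.1, -258.1, 19.7]
tool_rot: [0.001, 0.129, 0.992, 0.0]
contact_force: [-1.5, 1.1, 9.5]
gripper_width: 0.319
time: 9.1
eef_pos: [475.7, -259.4, 133.1]
tool_rot: [0.002, 0.129, 0.992, -0.001]
contact_force: [0.8, -0.7, -0.2]
gripper_width: 0.598
t 9.1 eef [ 475.7 -259.4  133.1] jaw 75.1 tilt [ 0.0043 -0.0019] q7 1.91 w 0.598
shift [-18.5 164.7  33. ] turnz 0.159 alt -2.982
```

```bash
python3 -m pendant '[[0,0,0.16,-5,45,0,0.65],[0,0,0.16,-11,95,0,0.65],[0,0,0.16,-16,140,0,0.65],[0,0,0.16,-18,160,0,0.65],[0,0,0.16,-18,165,0,0.65],[0,0,0.16,-18,165,0,0.65],[0,0,0.16,-18,165,0,0.65],[0,0,0.16,-18,165,0,0.65]]'
python3 wm.py w4; python3 go.py 537 -105 17 66
```

```text
time: 9.9
eef_pos: [533.4, -105.2, 128.9]
tool_rot: [0.0, 0.209, 0.978, -0.0]
contact_force: [-0.5, -0.9, 0.1]
gripper_width: 0.646
px640 623 267 ctr [637.1  77.1] size [21.3 38.6] ang 76.7 rgb [189. 171. 138.]
px640 319 334 ctr [ 605.7 -140.2] size [510.8 230.5] ang 65.9 rgb [73. 72. 67.]
px640 412 140 ctr [503.1 -26.8] size [284.7 175.2] ang 65.8 rgb [115. 141. 119.]
px640 94 49 ctr [ 344.1 -184.4] size [ 46.7 134.7] ang 0.0 rgb [198. 193. 177.]
t 9.95 eef [ 533.5 -105.   128.9] jaw 65.8 tilt [ 0.     -0.0004] q7 1.44 w 0.648
shift [ -3.1   1.5 111.9] turnz -0.003 alt 3.139
```

View pics/w4.png

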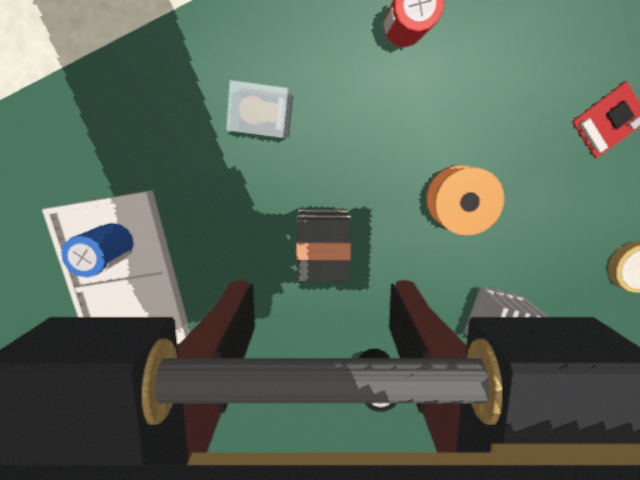

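Blue cap stands in its compartment at (85,257). The transformer top centre is at (324,251) and square to the jaws. The relay top is at (258,110), with its long side nearly along the jaw axis.

```bash
python3 px.py w4 1.25 46 324,251 258,110 230,82 290,87 284,138 228,131; python3 px.py w4 1.25 28 466,200
```

```text
324,251 [ 540.2 -106.7   46. ]
258,110 [ 439.1 -107.2   46. ]
230,82 [ 417.1 -115.7   46. ]
290,87 [435. -83.  46.]
284,138 [461.2 -99.5  46. ]
228,131 [ 442.7 -130.3   46. ]
466,200 [551.6  -1.6  28. ]
```

```bash
python3 -m pendant '[[0,0,0,-4,1,25,0.65],[0,0,0,-7,1,60,0.65],[0,0,0,-7,1,90,0.65],[0,0,0,-7,1,106,0.65],[0,0,0,-7,1,112,0.65],[0,0,0,-7,1,112,0.65],[0,0,0,-7,1,112,0],[0,0,0,-7,1,112,0]]' 40
python3 -m pendant '[[0,0,0,0,0,0,0],[0,0,0,0,0,0,0],[0,0,0,0,0,0,0],[0,0,0,0,0,0,0],[0,0,0,0,0,-10,0],[0,0,0,0,0,-30,0],[0,0,0,0,0,-60,0],[0,0,0,0,0,-70,0]]'; python3 go.py 537.4 -274.5 85 75.2
```

```text
time: 10.75
eef_pos: [541.6, -105.4, 17.9]
tool_rot: [0.001, 0.208, 0.978, 0.0]
contact_force: [-0.7, 0.3, -0.0]
gripper_width: 0.51
time: 11.55
eef_pos: [542.0, -105.1, 89.3]
tool_rot: [0.001, 0.208, 0.978, 0.0]
contact_force: [1.0, -0.2, -2.6]
gripper_width: 0.392
t 11.55 eef [ 542.  -105.1   89.3] jaw 66.0 tilt [0.0031 0.0001] q7 1.48 w 0.392
shift [ -64.6 -156.6    4.2] turnz -0.16 alt 2.981
```

```bash
python3 -m pendant '[[0,0,-0.04,-10,-24,0,0],[0,0,-0.08,-26,-63,0,0],[0,0,-0.12,-42,-103,0,0],[0,0,-0.16,-56,-138,0,0],[0,0,-0.16,-65,-157,0,0],[0,0,-0.16,-65,-157,20,0],[0,0,-0.16,-65,-157,30,0],[0,0,-0.16,-65,-157,30,0]]'
python3 go.py 537.4 -274.5 20 75.2
```

```text
time: 12.35
eef_pos: [535.0, -273.4, 54.6]
tool_rot: [-0.002, 0.129, 0.992, 0.001]
contact_force: [0.3, 0.9, -2.2]
gripper_width: 0.392
t 12.35 eef [ 535.  -273.4   54.6] jaw 75.2 tilt [-0.0037  0.0021] q7 1.94 w 0.392
shift [-2.7 -0.5 34.6] turnz 0.0 alt -3.141
```

```bash
python3 -m pendant '[[0,0,0,-2,0,10,0],[0,0,0,-2,0,20,0],[0,0,0,-2,0,28,0],[0,0,0,-2,0,32,0],[0,0,0,-2,0,34,0],[0,0,0,-2,0,35,0],[0,0,0,-2,0,35,0],[0,0,0,-2,0,35,0]]'
python3 go.py 537.4 -274.5 20 75.2
```

```text
time: 13.15
eef_pos: [538.5, -275.7, 22.0]
tool_rot: [0.0, 0.129, 0.992, -0.0]
contact_force: [0.1, -0.3, -2.6]
gripper_width: 0.394
t 13.15 eef [ 538.5 -275.7   22. ] jaw 75.2 tilt [ 0.0006 -0.0002] q7 1.96 w 0.394
shift [1.4 0.8 2. ] turnz -0.001 alt 3.141
```

```bash
python3 -m pendant '[[0,0,0,0,0,1,0],[0,0,0,0,0,2,0],[0,0,0,0,0,2.5,0],[0,0,0,0,0,2.5,0.62],[0,0,0,0,0,2.5,0.62],[0,0,0,0,0,2.5,0.62],[0,0,0,0,0,2.5,0.62],[0,0,0,0,0,2.5,0.62]]'
python3 -m pendant '[[0,0,0,0,0,-10,0.62],[0,0,0,0,0,-40,0.62],[0,0,0,0,0,-85,0.62],[0,0,0,0,0,-110,0.62],[0,0,0,0,0,-110,0.62],[0,0,0,0,0,-110,0.62],[0,0,0,0,0,-110,0.62],[0,0,0,0,0,-110,0.62]]'; python3 go.py 654 -4 130 -40
```

```text
time: 13.95
eef_pos: [538.4, -275.4, 19.1]
tool_rot: [-0.0, 0.129, 0.992, 0.0]
contact_force: [0.2, -0.6, -0.8]
gripper_width: 0.622
time: 14.75
eef_pos: [537.6, -275.1, 128.0]
tool_rot: [-0.001, 0.129, 0.992, 0.0]
contact_force: [0.3, -0.1, 0.1]
gripper_width: 0.62
t 14.75 eef [ 537.6 -275.1  128. ] jaw 75.2 tilt [-0.0021  0.0007] q7 1.91 w 0.62
shift [-43.2 291.9  -2. ] turnz -1.131 alt 2.01
```

```bash
python3 -m pendant '[[0,0,-0.145,-4,28,0,0.65],[0,0,-0.29,-10,70,0,0.65],[0,0,-0.435,-16,112,0,0.65],[0,0,-0.58,-23,156,0,0.65],[0,0,-0.725,-30,200,0,0.65],[0,0,-0.87,-36,243,0,0.65],[0,0,-1.01,-41,277,0,0.65],[0,0,-1.13,-43,292,0,0.65]]'
python3 -m pendant '[[0,0,0,0,0,0,0.65],[0,0,0,0,0,0,0.65],[0,0,0,0,0,0,0.65],[0,0,0,0,0,0,0.65],[0,0,0,0,0,0,0.65],[0,0,0,0,0,0,0.65],[0,0,0,0,0,0,0.65],[0,0,0,0,0,0,0.65]]'
python3 wm.py w5; python3 go.py 654 -4 17 140
```

```text
time: 15.55
eef_pos: [654.9, 0.8, 127.7]
tool_rot: [-0.0, -0.427, 0.904, 0.001]
contact_force: [-0.2, -0.8, 0.2]
gripper_width: 0.651
time: 16.35
eef_pos: [654.6, -4.3, 129.3]
tool_rot: [0.0, -0.422, 0.907, -0.0]
contact_force: [0.0, 0.1, -1.6]
gripper_width: 0.65
px640 527 260 ctr [554.6  96.7] size [30.9 40.3] ang 14.9 rgb [156.  81.  77.]
px640 319 237 ctr [654.4  -7.9] size [44.2 46.5] ang 52.3 rgb [128. 124. 121.]
px640 432 149 ctr [560.   -5.4] size [46.4 53.5] ang 64.1 rgb [190. 141.  88.]
px640 319 288 ctr [688.6  33.1] size [289.3 511.3] ang 49.9 rgb [84. 80. 73.]
px640 211 118 ctr [ 656.4 -111.4] size [28.1 35.2] ang 49.9 rgb [58. 56. 55.]
px640 602 25 ctr [439.9   0.8] size [28.3 47.4] ang 66.9 rgb [134.  69.  66.]
t 16.4 eef [654.6  -4.2 129.3] jaw 139.9 tilt [0.0001 0.0001] q7 2.43 w 0.651
shift [  0.3   0.6 112.3] turnz -0.002 alt 3.14
```

View pics/w5.png

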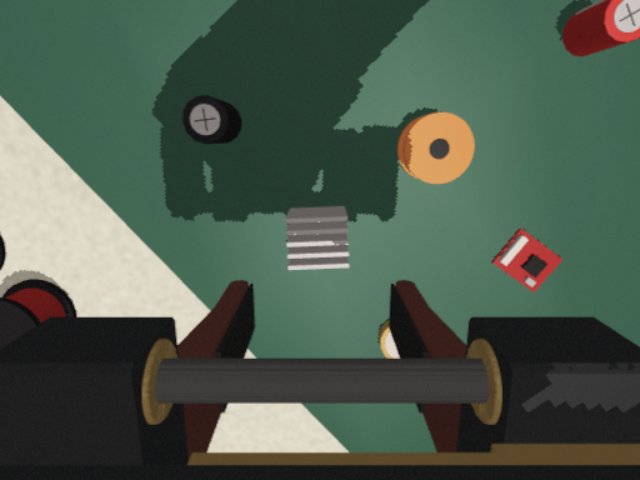

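Unlike the coarse top view, the close view at (318,242) shows the fins running along the present jaw axis. To grip across the outer fins I must turn about 88° to jaw 52°.

```bash
python3 px.py w5 1.25 46 318,242; python3 px.py w5 1.25 46 206,119;python3 go.py 656 -6 129 52
```

```text
318,242 [656.6  -6.   46. ]
206,119 [ 659.1 -113.2   46. ]
t 16.4 eef [654.6  -4.2 129.3] jaw 139.9 tilt [0.0001 0.0001] q7 2.43 w 0.651
shift [ 0.5 -2.2  0.3] turnz 1.534 alt -1.607
```

```bash
python3 -m pendant '[[0,0,0.145,0,-2,0,0.65],[0,0,0.29,0,-2,0,0.65],[0,0,0.435,0,-2,0,0.65],[0,0,0.58,0,-2,0,0.65],[0,0,0.73,0,-2,0,0.65],[0,0,0.88,0,-2,0,0.65],[0,0,1.03,0,-2,0,0.65],[0,0,1.175,0,-2,0,0.65]]'
python3 -m pendant '[[0,0,0.145,0,0,20,0.65],[0,0,0.29,0,0,40,0.65],[0,0,0.36,0,0,45,0.65],[0,0,0.36,0,0,45,0.65],[0,0,0.36,0,0,45,0.65],[0,0,0.36,0,0,45,0.65],[0,0,0.36,0,0,45,0.65],[0,0,0.36,0,0,45,0.65]]'; python3 go.py 656 -6 17 52
```

```text
time: 17.2
eef_pos: [656.2, -5.4, 129.3]
tool_rot: [0.0, 0.154, 0.988, 0.0]
contact_force: [-0.3, 0.1, 0.7]
gripper_width: 0.651
time: 18.0
eef_pos: [656.4, -5.6, 84.8]
tool_rot: [0.0, 0.326, 0.946, 0.0]
contact_force: [0.4, 0.2, -0.2]
gripper_width: 0.652
t 18.0 eef [656.4  -5.6  84.8] jaw 52.0 tilt [0.0009 0.0003] q7 1.1 w 0.652
shift [ 0.1 -0.6 67.8] turnz -0.0 alt 3.142
```

```bash
python3 -m pendant '[[0,0,0,0,0,20,0.65],[0,0,0,0,0,45,0.65],[0,0,0,0,0,62,0.65],[0,0,0,0,0,68,0.65],[0,0,0,0,0,68,0.65],[0,0,0,0,0,68,0],[0,0,0,0,0,68,0],[0,0,0,0,0,68,0]]' 25
python3 -m pendant '[[0,0,0,0,0,0,0],[0,0,0,0,0,0,0],[0,0,0,0,0,0,0],[0,0,0,0,0,0,0],[0,0,0,0,0,-10,0],[0,0,0,0,0,-30,0],[0,0,0,0,0,-60,0],[0,0,0,0,0,-85,0]]'; python3 go.py 599.3 -290.9 105 75.2
```

```text
time: 18.8
eef_pos: [656.8, -5.5, 17.2]
tool_rot: [0.001, 0.326, 0.945, 0.0]
contact_force: [-0.2, -0.4, 1.5]
gripper_width: 0.418
time: 19.6
eef_pos: [655.8, -5.8, 102.5]
tool_rot: [-0.0, 0.326, 0.945, -0.0]
contact_force: [1.0, 0.2, -0.0]
gripper_width: 0.402
t 19.6 eef [655.8  -5.8 102.5] jaw 51.9 tilt [-0.0007 -0.0003] q7 1.09 w 0.402
shift [-131.3 -259.3   -2.3] turnz -0.406 alt 2.736
```

```bash
python3 -m pendant '[[0,0,-0.06,-11,-22,0,0],[0,0,-0.12,-30,-60,0,0],[0,0,-0.18,-50,-99,0,0],[0,0,-0.24,-70,-138,0,0],[0,0,-0.3,-90,-178,0,0],[0,0,-0.36,-109,-215,0,0],[0,0,-0.405,-124,-245,0,0],[0,0,-0.405,-131,-259,0,0]]'
python3 -m pendant '[[0,0,0,0,0,0,0],[0,0,0,0,0,0,0],[0,0,0,0,0,10,0],[0,0,0,0,0,25,0],[0,0,0,0,0,40,0],[0,0,0,0,0,50,0],[0,0,0,0,0,50,0],[0,0,0,0,0,50,0]]';python3 go.py 599.3 -290.9 20 75.2
```

```text
time: 20.4
eef_pos: [597.6, -294.7, 101.6]
tool_rot: [-0.0, 0.131, 0.991, -0.001]
contact_force: [-0.2, -0.3, -0.8]
gripper_width: 0.4
time: 21.2
eef_pos: [599.6, -290.2, 50.8]
tool_rot: [-0.0, 0.129, 0.992, -0.0]
contact_force: [0.6, 0.1, -0.9]
gripper_width: 0.4
t 21.2 eef [ 599.6 -290.2   50.8] jaw 75.2 tilt [-0.0007  0.0001] q7 1.92 w 0.4
shift [ 0.1 -0.7 30.8] turnz -0.001 alt 3.141
```

```bash
python3 -m pendant '[[0,0,0,0,-1,10,0],[0,0,0,0,-1,18,0],[0,0,0,0,-1,25,0],[0,0,0,0,-1,29,0],[0,0,0,0,-1,30.5,0],[0,0,0,0,-1,31.5,0],[0,0,0,0,-1,31.5,0],[0,0,0,0,-1,31.5,0]]'
python3 -m pendant '[[0,0,0,0,0,0,0.62],[0,0,0,0,0,0,0.62],[0,0,0,0,0,0,0.62],[0,0,0,0,0,0,0.62],[0,0,0,0,0,-10,0.62],[0,0,0,0,0,-40,0.62],[0,0,0,0,0,-85,0.62],[0,0,0,0,0,-110,0.62]]'; python3 go.py 439.1 -107.2 130 150
```

```text
time: 22.0
eef_pos: [599.5, -290.8, 20.9]
tool_rot: [0.0, 0.129, 0.992, 0.0]
contact_force: [-4.3, 2.9, 10.0]
gripper_width: 0.4
time: 22.8
eef_pos: [600.5, -292.2, 133.7]
tool_rot: [0.002, 0.129, 0.992, -0.001]
contact_force: [1.0, -0.8, 0.6]
gripper_width: 0.617
t 22.8 eef [ 600.5 -292.2  133.7] jaw 75.1 tilt [ 0.0034 -0.0016] q7 1.89 w 0.617
shift [203.5 137.4   2.9] turnz -1.306 alt 1.835
```

```bash
python3 go.py 439.1 -107.2 110 60; python3 -m pendant '[[0,0,0.05,25,17,0,0.65],[0,0,0.1,62,42,0,0.65],[0,0,0.15,100,68,0,0.65],[0,0,0.2,138,93,0,0.65],[0,0,0.25,170,115,5,0.65],[0,0,0.265,193,130,15,0.65],[0,0,0.265,203,137,22,0.65],[0,0,0.265,203,137,22,0.65]]'; python3 wm.py w6; python3 go.py 439.1 -107.2 17 60
```

```text
t 22.8 eef [ 600.5 -292.2  133.7] jaw 75.1 tilt [ 0.0034 -0.0016] q7 1.89 w 0.617
shift [203.6 137.4  22.9] turnz 0.264 alt -2.877
time: 23.6
eef_pos: [437.7, -105.9, 107.6]
tool_rot: [-0.0, 0.258, 0.966, 0.0]
contact_force: [0.8, 0.0, 0.5]
gripper_width: 0.647
px640 319 372 ctr [ 517.1 -153.5] size [470.7 164.6] ang 60.2 rgb [54. 51. 44.]
px640 320 245 ctr [ 435.1 -105.8] size [37.  38.4] ang 57.8 rgb [142. 147. 143.]
px640 251 142 ctr [ 325.5 -119.9] size [326.7 151.7] ang 74.4 rgb [175. 172. 156.]
t 23.65 eef [ 439.  -107.   108.2] jaw 60.1 tilt [ 0.0008 -0.0001] q7 1.33 w 0.654
shift [-0.1 -0.1 91.2] turnz 0.001 alt -3.141
```

View pics/w6.png

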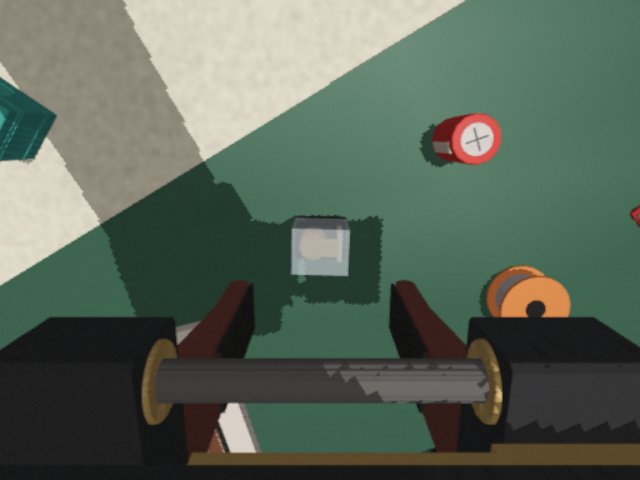

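The relay is centred and square between the jaws at (320,247), with its 36 mm side across them. I grip here.

```bash
python3 -m pendant '[[0,0,0,0,0,20,0.65],[0,0,0,0,0,50,0.65],[0,0,0,0,0,78,0.65],[0,0,0,0,0,88,0.65],[0,0,0,0,0,91,0.65],[0,0,0,0,0,91,0],[0,0,0,0,0,91,0],[0,0,0,0,0,91,0]]' 25
python3 -m pendant '[[0,0,0,0,0,0,0],[0,0,0,0,0,0,0],[0,0,0,0,0,0,0],[0,0,0,0,0,0,0],[0,0,0,0,0,-10,0],[0,0,0,0,0,-30,0],[0,0,0,0,0,-60,0],[0,0,0,0,0,-85,0]]'; python3 go.py 539 300 102 97.7
```

```text
time: 24.45
eef_pos: [439.2, -107.0, 17.7]
tool_rot: [0.001, 0.259, 0.966, 0.0]
contact_force: [0.7, 0.0, -0.1]
gripper_width: 0.413
time: 25.25
eef_pos: [437.9, -106.9, 103.3]
tool_rot: [-0.0, 0.259, 0.966, -0.0]
contact_force: [1.7, 0.1, -0.5]
gripper_width: 0.396
t 25.25 eef [ 437.9 -106.9  103.3] jaw 60.0 tilt [-0.0004 -0.0001] q7 1.34 w 0.396
shift [116.1 402.8   1.2] turnz -0.658 alt 2.483
```

```bash
python3 -m pendant '[[0,0,-0.06,8,26,0,0],[0,0,-0.14,20,70,0,0],[0,0,-0.22,33,114,0,0],[0,0,-0.3,46,159,0,0],[0,0,-0.38,59,204,0,0],[0,0,-0.46,72,249,0,0],[0,0,-0.54,84,292,0,0],[0,0,-0.6,96,332,0,0]]'
python3 go.py 539 300 82 97.7
```

```text
time: 26.05
eef_pos: [521.1, 230.9, 102.4]
tool_rot: [0.0, -0.04, 0.999, -0.0]
contact_force: [0.0, -0.0, -1.1]
gripper_width: 0.396
t 26.05 eef [521.1 230.9 102.4] jaw 94.6 tilt [ 0.0001 -0.0001] q7 1.25 w 0.396
shift [-23.4  67.5  20.4] turnz -0.054 alt 3.087
```

```bash
python3 -m pendant '[[0,0,-0.03,-11,33,0,0],[0,0,-0.055,-20,58,0,0],[0,0,-0.055,-23,67,0,0],[0,0,-0.055,-23,67,10,0],[0,0,-0.055,-23,67,20,0],[0,0,-0.055,-23,67,20,0],[0,0,-0.055,-23,67,20,0],[0,0,-0.055,-23,67,20,0]]'
python3 wm.py w7 13; python3 go.py 539 300 20 97.7
```

```text
time: 26.85
eef_pos: [539.3, 296.3, 82.0]
tool_rot: [0.0, -0.065, 0.998, -0.0]
contact_force: [-1.2, -0.2, -1.0]
gripper_width: 0.395
px640 57 219 ctr [543.4 125.9] size [34.2 46.7] ang 14.9 rgb [149.  71.  68.]
px640 319 239 ctr [558.6 296.7] size [325.3 484.6] ang 7.5 rgb [102.  99.  80.]
t 26.9 eef [539.4 296.6  82.2] jaw 97.5 tilt [0.0005 0.0002] q7 1.21 w 0.392
shift [ 0.   3.4 62.2] turnz -0.004 alt 3.137
```

View pics/w7.png

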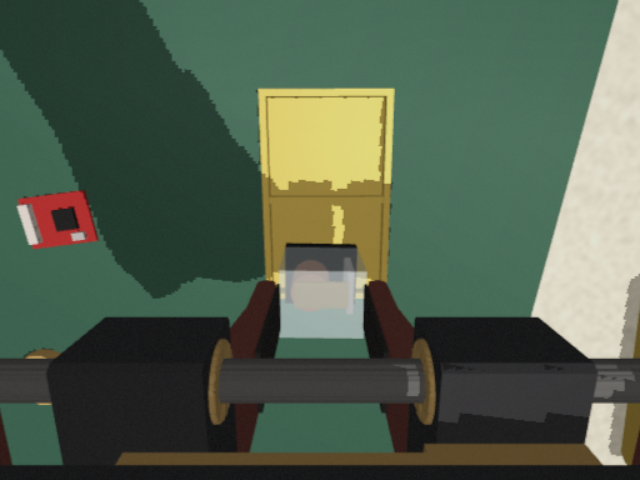

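The yellow tray's near rim has corners (258,89) and (394,89), and its divider is at row 196. The relay is held over the far compartment.

Run:
```python
from h import *
d=np.load("w7.npz"); a,b=[ray(d["K"],d["T"],u/1.25,89/1.25,13)[:2] for u in(258,394)]
m=(a+b)/2; r=(b-a)/np.linalg.norm(b-a); r=np.array([r[1],-r[0]]); r*=np.sign(r[0])
print(np.linalg.norm(b-a),np.degrees(np.arctan2(r[1],r[0])),[ (m+k*r).round(1) for k in(34,66,98)],ray(d["K"],d["T"],327/1.25,196/1.25,13))
```

```text
80.38445324665531 7.464718244108468 [array([477.1, 290.5]), array([508.9, 294.6]), array([540.6, 298.8])] [506.11971455 295.10433271  13.        ]
```

```bash
python3 -m pendant '[[0,0,0,0,2,15,0],[0,0,0,0,2,35,0],[0,0,0,0,2,50,0],[0,0,0,0,2,57,0],[0,0,0,0,2,60,0],[0,0,0,0,2,62,0],[0,0,0,0,2,62.5,0],[0,0,0,0,2,62.5,0]]'
python3 go.py 424.4 6.6 110 97.7
```

```text
time: 27.7
eef_pos: [539.3, 298.8, 21.6]
tool_rot: [0.0, -0.065, 0.998, 0.0]
contact_force: [-6.4, -3.7, 20.0]
gripper_width: 0.397
t 27.7 eef [539.3 298.8  21.6] jaw 97.5 tilt [0.0006 0.0003] q7 1.23 w 0.397
shift [ 151.9 -274.7  -88.5] turnz -0.004 alt 3.138
```

```bash
python3 -m pendant '[[0,0,0,0,0,-0.5,0.62],[0,0,0,0,0,-0.5,0.62],[0,0,0,0,0,-0.5,0.62],[0,0,0,0,0,-0.5,0.62],[0,0,0,0,0,-10,0.62],[0,0,0,0,0,-40,0.62],[0,0,0,0,0,-75,0.62],[0,0,0,0,0,-88,0.62]]'
python3 -m pendant '[[0,0,0,18,-32,0,0.62],[0,0,0,40,-72,0,0.62],[0,0,0,62,-112,0,0.62],[0,0,0,84,-152,0,0.62],[0,0,0,106,-192,0,0.62],[0,0,0,128,-231,0,0.62],[0,0,0,145,-262,0,0.62],[0,0,0,152,-275,0,0.62]]'; python3 go.py 424.4 6.6 17 97.7
```

```text
time: 28.5
eef_pos: [540.5, 300.1, 111.1]
tool_rot: [0.002, -0.065, 0.998, 0.001]
contact_force: [-0.2, -0.5, 0.3]
gripper_width: 0.617
time: 29.3
eef_pos: [422.6, 3.8, 107.4]
tool_rot: [-0.0, -0.064, 0.998, -0.0]
contact_force: [-0.0, 1.0, -0.2]
gripper_width: 0.619
t 29.3 eef [422.6   3.8 107.4] jaw 97.3 tilt [-0.0004 -0.0002] q7 1.65 w 0.619
shift [-2.2  2.6 90.4] turnz -0.007 alt 3.135
```

```bash
python3 -m pendant '[[0,0,0,0,0,0,0.65],[0,0,0,0,0,10,0.65],[0,0,0,0,0,25,0.65],[0,0,0,0,0,40,0.65],[0,0,0,0,0,40,0.65],[0,0,0,0,0,40,0.65],[0,0,0,0,0,40,0.65],[0,0,0,0,0,40,0.65]]'; python3 wm.py w8;  python3 go.py 424.4 6.6 17 97.7
```

```text
time: 30.1
eef_pos: [424.7, 7.1, 67.7]
tool_rot: [0.001, -0.066, 0.998, 0.0]
contact_force: [-0.5, -0.5, 0.1]
gripper_width: 0.655
px640 319 379 ctr [495.6  14.8] size [130.2 396.4] ang 7.6 rgb [50. 46. 40.]
px640 321 259 ctr [419.8   6. ] size [38.3 29.7] ang 7.6 rgb [131.  73.  70.]
px640 319 85 ctr [322.7  -1.6] size [ 75.8 317.5] ang 3.3 rgb [202. 197. 180.]
t 30.15 eef [424.6   7.   67.7] jaw 97.5 tilt [0.001  0.0003] q7 1.68 w 0.65
shift [ 0.3 -0.4 50.7] turnz -0.003 alt 3.139
```

View pics/w8.png

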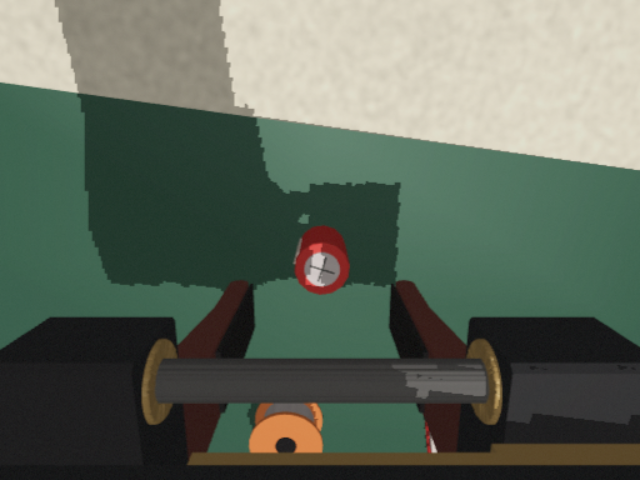

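The small red cap at (322,268) is centred between the fingers. I grip and lift.

```bash
python3 -m pendant '[[0,0,0,0,0,20,0.65],[0,0,0,0,0,40,0.65],[0,0,0,0,0,51,0.65],[0,0,0,0,0,51,0],[0,0,0,0,0,51,0],[0,0,0,0,0,51,0],[0,0,0,0,0,51,0],[0,0,0,0,0,51,0]]' 25
python3 -m pendant '[[0,0,0,0,0,0,0],[0,0,0,0,0,0,0],[0,0,0,0,0,0,0],[0,0,0,0,0,-10,0],[0,0,0,0,0,-30,0],[0,0,0,0,0,-60,0],[0,0,0,0,0,-85,0],[0,0,0,0,0,-85,0]]'; python3 go.py 477 290.5 102 97.5
```

```text
time: 30.95
eef_pos: [425.2, 6.6, 17.2]
tool_rot: [0.001, -0.066, 0.998, 0.0]
contact_force: [-1.6, -1.1, 10.8]
gripper_width: 0.3
time: 31.75
eef_pos: [426.2, 7.0, 104.3]
tool_rot: [0.003, -0.065, 0.998, 0.001]
contact_force: [0.2, 0.4, -0.2]
gripper_width: 0.007
t 31.75 eef [426.2   7.  104.3] jaw 97.5 tilt [0.0055 0.0014] q7 1.65 w 0.007
shift [-87.4 274.5   2.9] turnz 0.0 alt -3.141
```

The grip was lost, with the opening at 0.007. I look.

```bash
python3 wm.py w9
```

```text
px640 319 379 ctr [521.6  17.8] size [153.4 466.3] ang 7.5 rgb [49. 49. 42.]
px640 9 266 ctr [ 463.6 -187.5] size [10.6 54.3] ang 86.3 rgb [121. 117. 110.]
px640 322 241 ctr [420.5   6.1] size [36.8 30.3] ang 7.5 rgb [154.  91.  87.]
px640 319 84 ctr [315.5  -1.2] size [ 87.2 371.6] ang 2.4 rgb [202. 196. 179.]
```

View pics/w9.png

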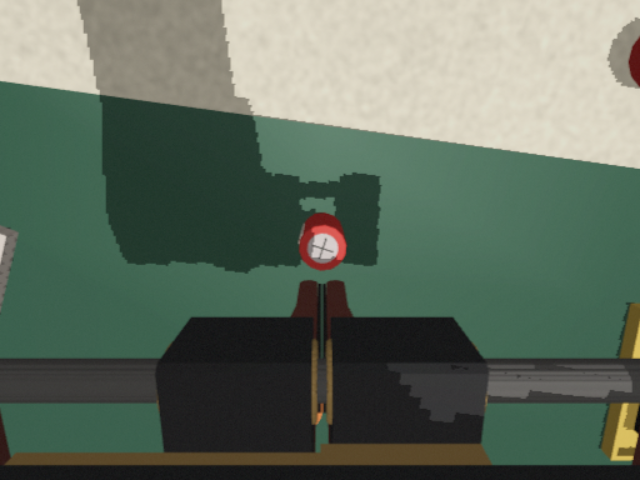

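```bash
python3 px.py w9 1.25 46 322,247; python3 px.py w8 1.25 46 322,268; echo held blue, tcp 475.6 -254.1; python3 px.py w3 1.25 95.7 321,312; python3 go.py 427 6.6 17 97.5
```

```text
322,247 [423.8   6.6  46. ]
322,268 [424.1   7.   46. ]
held blue, tcp 475.6 -254.1
321,312 [ 477.6 -255.    95.7]
t 31.8 eef [425.3   7.  102.7] jaw 97.5 tilt [0.0037 0.0011] q7 1.65 w 0.002
shift [-1.3 -0.7 85.7] turnz 0.001 alt -3.141
```

The cap stands unmoved at (322,247) and my aim was right within 2 mm, so it slipped. I will grip lower with 55 N, lift slightly and check, then carry low.

```bash
python3 -m pendant '[[0,0,0,0,0,0,0.65],[0,0,0,0,0,8,0.65],[0,0,0,0,0,16,0.65],[0,0,0,0,0,24,0.65],[0,0,0,0,0,32,0.65],[0,0,0,0,0,40,0.65],[0,0,0,0,0,48,0.65],[0,0,0,0,0,52,0.65]]' 55
python3 -m pendant '[[0,0,0,0,0,15,0.65],[0,0,0,0,0,30,0.65],[0,0,0,0,0,40,0.65],[0,0,0,0,0,40,0.65],[0,0,0,0,0,40,0],[0,0,0,0,0,40,0],[0,0,0,0,0,40,0],[0,0,0,0,0,40,0]]'
python3 -m pendant '[[0,0,0,0,0,0,0],[0,0,0,0,0,0,0],[0,0,0,0,0,0,0],[0,0,0,0,0,0,0],[0,0,0,0,0,0,0],[0,0,0,0,0,-2,0],[0,0,0,0,0,-4,0],[0,0,0,0,0,-6,0]]'; python3 go.py 477 290.5 102 97.5
```

```text
time: 32.6
eef_pos: [423.7, 6.6, 48.3]
tool_rot: [-0.001, -0.066, 0.998, -0.0]
contact_force: [-0.4, -0.4, -0.2]
gripper_width: 0.645
time: 33.4
eef_pos: [424.5, 6.8, 9.7]
tool_rot: [0.0, -0.066, 0.998, 0.0]
contact_force: [-0.2, 1.1, 0.9]
gripper_width: 0.325
time: 34.2
eef_pos: [423.9, 6.6, 15.3]
tool_rot: [-0.0, -0.066, 0.998, -0.0]
contact_force: [-1.3, -0.3, -0.1]
gripper_width: 0.32
t 34.2 eef [423.9   6.6  15.3] jaw 97.5 tilt [-0.0004 -0.0001] q7 1.73 w 0.32
shift [-89.7 274.5 -86.8] turnz 0.0 alt -3.141
```

```bash
python3 -m pendant '[[0,0,0,0,0,-2,0],[0,0,0,0,0,-5,0],[0,0,0,0,0,-9,0],[0,0,0,0,0,-13,0],[0,0,0,0,0,-17,0],[0,0,0,0,0,-20,0],[0,0,0,0,0,-20,0],[0,0,0,0,0,-20,0]]'; python3 go.py 477 290.5 37 97.5; python3 wm.py w10
```

```text
time: 35.0
eef_pos: [424.1, 6.8, 35.3]
tool_rot: [0.0, -0.066, 0.998, 0.0]
contact_force: [-0.4, -0.4, -0.2]
gripper_width: 0.319
t 35.0 eef [424.1   6.8  35.3] jaw 97.5 tilt [0.0002 0.0001] q7 1.72 w 0.319
shift [-89.6 274.4  -1.7] turnz 0.0 alt -3.141
px640 319 364 ctr [466.6  10.9] size [125.1 335.7] ang 7.6 rgb [51. 46. 41.]
px640 319 84 ctr [325.6  -1.9] size [ 63.7 269.2] ang 2.5 rgb [200. 195. 178.]
```

View pics/w10.png

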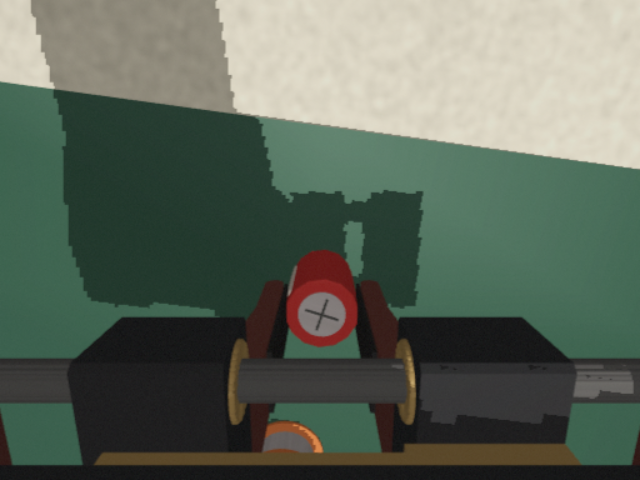

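The red cap is held upright, top at (322,314). I carry it low to the near yellow compartment.

```bash
python3 -m pendant '[[0,0,0,-8,24,0,0],[0,0,0,-20,62,0,0],[0,0,0,-33,102,0,0],[0,0,0,-46,142,0,0],[0,0,0,-59,182,0,0],[0,0,0,-72,220,0,0],[0,0,0,-83,253,0,0],[0,0,0,-90,274,0,0]]'
python3 -m pendant '[[0,0,0,0,0,0,0],[0,0,0,0,0,0,0],[0,0,0,0,0,0,0],[0,0,0,0,0,0,0],[0,0,0,0,0,3,0],[0,0,0,0,0,8,0],[0,0,0,0,0,10,0],[0,0,0,0,0,10,0]]'; python3 go.py 477 290.5 14 97.5
```

```text
time: 35.85
eef_pos: [477.2, 293.4, 34.8]
tool_rot: [-0.0, -0.067, 0.998, 0.0]
contact_force: [-0.5, -0.9, -0.5]
gripper_width: 0.321
time: 36.65
eef_pos: [477.2, 289.8, 24.7]
tool_rot: [-0.0, -0.065, 0.998, -0.0]
contact_force: [0.8, -0.1, -1.2]
gripper_width: 0.321
t 36.65 eef [477.2 289.8  24.7] jaw 97.5 tilt [-0.0007 -0.0005] q7 1.21 w 0.321
shift [ 0.1  0.7 10.7] turnz 0.0 alt -3.141
```

```bash
python3 -m pendant '[[0,0,0,0,1,3,0],[0,0,0,0,1,6,0],[0,0,0,0,1,9,0],[0,0,0,0,1,11,0],[0,0,0,0,1,12,0],[0,0,0,0,1,12,0],[0,0,0,0,1,12,0],[0,0,0,0,1,12,0]]'
python3 -m pendant '[[0,0,0,0,0,0,0.42],[0,0,0,0,0,0,0.42],[0,0,0,0,0,0,0.42],[0,0,0,0,0,0,0.42],[0,0,0,0,0,-5,0.42],[0,0,0,0,0,-15,0.42],[0,0,0,0,0,-35,0.42],[0,0,0,0,0,-70,0.42]]'; python3 -m pendant '[[0,0,0,30,0,-40,0.6],[0,0,0,60,0,-80,0.6],[0,0,0,90,0,-110,0.6],[0,0,0,120,0,-140,0.6],[0,0,0,120,0,-150,0.6],[0,0,0,120,0,-150,0.6],[0,0,0,120,0,-150,0.6],[0,0,0,120,0,-150,0.6]]'
python3 - <<'E'
from h import *
c,K,T=cam("top"); np.savez("top1.npz",img=c["img"],K=K,T=T); a=c["img"][90:235,115:405]
c2,K2,T2=cam("scene"); np.savez("scene1.npz",img=c2["img"],K=K2,T=T2); b=c2["img"][165:300,90:430]
save("end.png",np.vstack([cv2.resize(b,(740,294),interpolation=3),cv2.resize(a,(740,300))[:300]]))
E
```

```text
time: 37.45
eef_pos: [477.5, 291.2, 13.7]
tool_rot: [0.0, -0.066, 0.998, 0.0]
contact_force: [-1.7, -1.0, 4.7]
gripper_width: 0.324
time: 38.25
eef_pos: [476.2, 290.3, 83.1]
tool_rot: [-0.001, -0.066, 0.998, -0.001]
contact_force: [0.4, 1.0, -0.3]
gripper_width: 0.421
time: 39.05
eef_pos: [358.7, 274.9, 232.0]
tool_rot: [-0.001, -0.065, 0.998, -0.001]
contact_force: [-0.1, 0.8, -0.5]
gripper_width: 0.601
```

View pics/end.png

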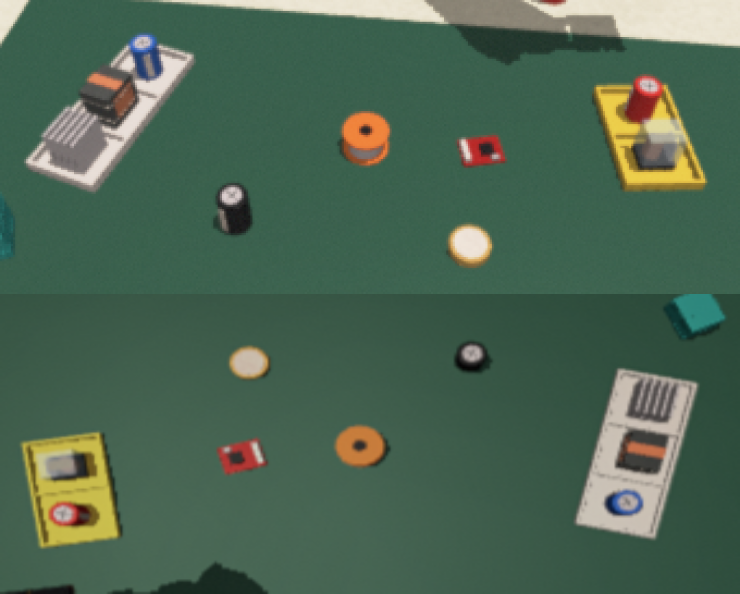

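Scene and top views show all five parts standing in their compartments: heat sink, transformer and blue cap in white, red cap and relay in yellow. The black cap and reel look unmoved. I make a numeric check that each top is where an upright part's should be, then hand in.

Run:
```python
from h import *
t=np.load("top1.npz"); s=np.load("scene1.npz")
f=lambda u,v:ray(t["K"],t["T"],115+u/2.552,90+(v-294)/2.069,49)[:2].round(1)
g=lambda u,v:ray(s["K"],s["T"],90+u/2.176,165+v/2.178,49)[:2].round(1)
print("red",f(65,515),g(649,85),"exp 477 290.5"); print("blue",f(626,503),g(144,42),"exp 475.6 -258")
print("relay",f(62,466),g(665,135),"exp 540 299");print("tr",f(643,452),g(108,86),"exp 537 -275");print("hs",f(653,400),g(75,130),"exp 599 -291")
t0=np.load("top0.npz")["img"]; d=cv2.absdiff(t0,t["img"]).max(2)
print("diff black",d[112:127,292:308].max(),"reel",d[152:175,244:268].max())
```

```text
red [472.5 289.3] [477.5 293.4] exp 477 290.5
blue [ 472.1 -255.2] [ 475.5 -253.4] exp 475.6 -258
relay [531.8 291.5] [544.7 298.7] exp 540 299
tr [ 532.4 -273.8] [ 544.  -270.1] exp 537 -275
hs [ 594.3 -285.8] [ 604.8 -282.1] exp 599 -291
diff black 15 reel 17
```

All tops lie within about 10 mm of their targets, which is the accuracy of my hand-picked pixels. The black cap and reel pixels are unchanged apart from noise. I hand in.

```bash
python3 -c "
from workcell import *
print(finish_job())"
```

```text
the job is handed in; nothing more can be done
None
```

I made up both kits and handed the job in at about 39 s; no verdict was reported. The white tray holds the heat sink, transformer (middle) and blue capacitor. The yellow tray holds the relay in the far compartment and the small red capacitor in the near one.

**Mishaps:**
- **Blue capacitor:** the first grasp missed because I lifted before the jaws had closed.
- **Red capacitor:** the first grasp slipped off on the lift. I regripped lower, with 55 N, and carried it close to the bench.
- In both cases the wrist view showed the part still upright in its place before I tried again.

**Last checks:**
- **Placing:** the final pictures show all five parts standing in their compartments and the gripper clear. The tray push-back at set-down was about 5 to 20 N for four parts. For the transformer it was not clear, but the tool's load fell from 2.6 to 0.8 N as it was released at floor height.
- **Positions:** rough readings of the part tops fell about 3 to 11 mm from target. The top and scene views disagreed by up to 15 mm (worst for the relay), which I put down to hand-picked pixels. The expected positions came from the closer wrist views of the tray rims.
- **Upright:** I judged this by eye and did not measure the tilt.
- **Black capacitor and reel:** unchanged in the top view beyond image noise.

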